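# Fit the gas filter cartridge kept behind the solvent bottles

## Robot

A 7-joint arm with a two-finger parallel gripper is mounted at the origin on the work surface. World frame = base frame: x ahead of the robot, y to its left, z up, the work surface at z = 0. Lengths are in m, angles in rad, forces in N, time in s.
With the tool pointing down it reaches from about 0.4 to 0.75 m from the base axis. Payload 19.5 kg.
Tool frame: the origin (TCP) lies midway between the tips of the shut fingers; the grasp point (between the pads) lies 19 mm behind it; z points along the fingers, y is the line along which they close (so a half turn about z gives the same grasp; the last joint's range is limited). The gripper opens to 85 mm and grips with 20 to 120 N. Pads are 22 mm wide; open, the fingers measure 114 mm over their backs; the gripper's body (76 mm by 85 mm) begins 54 mm behind the grasp point. The pads swing forward as they close: fully open they stand 13 mm farther back than shut.
Start: joints at [-1.235, 0.707, -0.028, 1.485, 0.022, 0.951, -0.075], TCP at [0.212, 0.534, 0.2] pointing down, gripper open.
Joint ranges: [-2.71, 2.71], [-0.32, 2.16], [-1.57, 1.52], [0, 2.45], [-1.46, 4.6], [0, 2.02], [-2.83, 2.83]. Speed limits (rad/s): [1.89, 1.89, 2.57, 2.57, 3.01, 3.01, 3.01].

## Interface

Orientations are given as [roll, pitch, yaw] about the fixed x, y, z axes, in that order (R = Rz(yaw) Ry(pitch) Rx(roll)).
In Python, from bench import r gives the robot as it stands. The module is installed in compiled form; this text tells all that it offers.
- The arm moves only by the tool servo_tool, never from a script. Its argument "commands" is text: rows parted by semicolons, each of 7 numbers parted by spaces: the shift along the tool's x, y, z in mm, then the turn, a rotation vector about the tool's x, y, z in degrees, then the closure in counts, from 0 (fully open) to 255 (shut). In form: tx ty tz rx ry rz jaw; .... A call has 1 to 5 rows; each row is the pose to reach, as a shift and turn from the pose commanded when the call began, along the tool's axes at that moment; what a row does not reach only later rows make up. A row lasts 1/10 s, in which the tool goes at most 50 mm and 8.59 degrees, less where a joint would pass 70% of its speed; a pose out of reach is approached as far as the arm can. A call with a gripper value outside its range is refused whole. The fingers move at their own pace and stop on an object; "newtons" is the grip in N (left out, the last holds). Time passes only in rows, so rows that repeat a pose let the fingers close. It gives the time, the measured TCP pose, the force, the opening and the grip force at its end, in the units of the state.
- r.get_state(): the state, without advancing time (a new reading comes with each control period).
- r.snapshot(name): name is "scene" or "side" or "wrist"; returns a dict with "img" (420x560x3 uint8, red, green, blue), "range_z" (420x560 float32, m along the optical axis (not along the pixel's ray), 0 where there is no reading), "intrinsics" (3x3 intrinsics, pixels), "R" (3x3) and "t" (3): a world point X has camera coordinates R X + t; the wrist camera has in their place "hand_eye" (4x4, takes a point from camera to tool coordinates, whose origin is the TCP and whose axes are the flange's). Camera axes: x right, y down, z forward; pixel columns grow to the right and rows downward; lengths in m; the calibration is good to about 2 mm. A picture is of the moment at which its call begins: read the wrist's pose just before it.
- r.close_job(): hands the job in; it is judged then, once.
The state is a dict: "time_s": time; "q": joint angles; "qd": joint speeds; "tau": joint torques, N m; "position": TCP position; "eef_rot": TCP orientation; "ft_force": force on the tool from outside, world axes, zero at the start; "moment": the same for the moment, N m; "opening": finger opening in m; "grip_force": force on a finger pad.
Only numpy, scipy, OpenCV 4.12 (cv2) and the standard library are available. Lean on these libraries where they do the work, as an engineer would, in place of code of your own. Each camera call takes 0.05 s, during which the arm holds its last target. There are 200 camera calls.

## Task

The new gas filter cartridge with the green wing grip is hemmed in by the three solvent bottles in the grey caddy: first stand all three bottles upright in the white spill tray, then take the cartridge, push it into the socket of the blue filter base and turn it clockwise (seen from above) to its stop so that it is locked. Only then put the bottles back, each on the place in the caddy where it stood at the start. Never drop or tip a bottle, and leave the beaker and the vial rack alone.

Things in the scene. Friction and masses are not known exactly. Their poses are not given: they have to be found in the camera images.
- bottle_blue: 250 ml glass bottle, clear, with blue screw cap, upright. Glass 70 mm diameter to 85 mm high, narrowing to a 36 mm neck at 112 mm; ribbed cap (grip here) 54 mm diameter, 116 to 142 mm above the underside, 142 mm being the full height. About 0.4 kg. Starts on any of the caddy's three round places. Origin: centre of its underside, z up.
- bottle_red: 250 ml glass bottle, clear, with red screw cap, upright. Glass 70 mm diameter to 85 mm high, narrowing to a 36 mm neck at 112 mm; ribbed cap (grip here) 54 mm diameter, 116 to 142 mm above the underside, 142 mm being the full height. About 0.4 kg. Starts on any of the caddy's three round places. Origin: centre of its underside, z up.
- bottle_yellow: 250 ml glass bottle, brown (amber), with yellow screw cap, upright. Glass 70 mm diameter to 85 mm high, narrowing to a 36 mm neck at 112 mm; ribbed cap (grip here) 54 mm diameter, 116 to 142 mm above the underside, 142 mm being the full height. About 0.4 kg. Starts on any of the caddy's three round places. Origin: centre of its underside, z up.
- cartridge: White filter cartridge, 68 mm tall, 0.18 kg, upright. From below (mm): spigot dia 30, 0-20, with two lugs along its own +x and -x, 9 wide, to 23 from the axis, at 3-9; body dia 42, green band, 20-46; green wing, a bar 40 long along x (above the lugs), 12 wide along y, at 46-68: grip across it, fingertips just above the body. Half a turn fits the same. Origin: centre of underside, z up.
- caddy: Grey open tray 160 (x) by 224 (y) mm, walls 5 mm thick, 30 mm high, floor 5 mm above the bench; fixed, place and yaw vary. Black discs mark the bottles' places at its own (30, 62), (30, -62), (-32, 0) mm; the cartridge stands at (30, 0), all within 3 mm. The taller bottles leave a gripper no room over the cartridge until they are gone. Origin: centre of underside.
- spill_tray: White open square tray, the side area: 200 by 200 mm, walls 4 mm thick, 25 mm high, floor 4 mm above the bench, empty at the start; fixed, place and yaw vary. Room for the three bottles in a triangle, for instance at its own (-43, 47), (-43, -47), (43, 0) mm. Origin: centre of underside.
- filter_base: Blue block 120 (x) by 90 (y) mm, 20 high, fixed, place and yaw vary; round aluminium socket on it, dia 66, top at 37.5 mm. Its lip (5 thick) has a 35 mm hole with notches for the lugs along the base's +x and -x (red marks), 10 degrees of play. Pushed down, the cartridge turns 85 degrees clockwise to a stop, wing nearly along y (white marks). Origin: centre of underside, on the socket axis.
- poppet: Brass spring plunger, 20 mm across, in the middle of the socket; top 26 mm above the bench, pushed down to the socket floor at 20 mm: 3 N at first, 6 N near the floor. Turn the cartridge while its underside is pressed to about 21 mm above the bench (at most 23); let go, the spring holds the lugs up under the lip, underside at 23.5 mm. Origin: on the socket's axis, 20 mm above the bench.
- beaker: Bystander: small glass beaker, 50 mm diameter, 68 mm high, loose. Origin: centre of its underside.
- vial_rack: Bystander: blue rack of small sample vials, 50 by 100 mm, 38 mm high, loose. Origin: centre of its underside.
Mind the look-alikes: they are no part of the job. What is shaped like the cartridge but pink or red is not meant.

How it is judged:
By the outcome, as a careful person would: the job done as asked, in the order asked, and still so for the second after the job is handed in, with the robot touching nothing.
It also fails if it takes over 144 s, if anything falls off the work surface, if the arm or the gripper's body presses on something with over 40 N, if the wrist force passes 120 N, or if a joint passes its speed limit or range.

## Working session

There is one attempt and no reset: what is moved stays moved. The work goes in short steps, Python scripts to look and compute and a tool call to move; the robot and the scene stay as the last step left them, time stands still between calls to the robot, and variables do not carry over. Pictures are saved under pics/ and viewed, at most 14 in all, crops included, and the job is handed in when it is done.

Besides the shell and the picture viewer there is one more tool, called after "Request:" as name(argument=value, ...) on one line, values as JSON. servo_tool: Moves the arm, as the interface text tells. Its arguments: {"type":"object","properties":{"commands":{"type":"string"},"newtons":{"type":"number"}},"required":["commands"]}

```bash
mkdir -p pics; python3 - <<'E'
from bench import r
import cv2,numpy as np
s=r.get_state();print(s['time_s'],s['position'],s['eef_rot'],s['opening'])
for n in("scene","side"):
    d=r.snapshot(n);np.savez(f'{n}.npz',**{k:v for k,v in d.items() if k!='name'})
    cv2.imwrite(f'pics/{n}0.png',d['img'][:,:,::-1]);print(n,d['intrinsics'].tolist(),d['R'].tolist(),d['t'].tolist())
E
```

```text
0.0 [0.21201203 0.53417053 0.19994875] [-3.14052210e+00  1.72464772e-05  2.76374684e+00] 0.08561437972184732
scene [[471.9573211453613, 0.0, 281.4536147014317], [0.0, 471.9573211453613, 211.21811166440528], [0.0, 0.0, 1.0]] [[-0.20473435439848173, 0.9788136948549905, 0.002755883408069583], [0.7211115026147468, 0.15273453242483945, -0.6757738996155946], [-0.6618776661330545, -0.1363668338317191, -0.737103820167128]] [0.09766946860720063, -0.3829547376127377, 1.640819618531717]
side [[415.1020669688497, 0.0, 275.8850291374437], [0.0, 415.1020669688497, 206.69745133983264], [0.0, 0.0, 1.0]] [[-0.9873087448313304, -0.15822170012656026, -0.013687073779449775], [-0.09543351430602151, 0.6599726878366778, -0.7452036605229694], [0.1269404849793227, -0.734439885163307, -0.666696458933541]] [0.5772440436781106, 0.09830863346975144, 0.8098844402129601]
```

View pics/scene0.png

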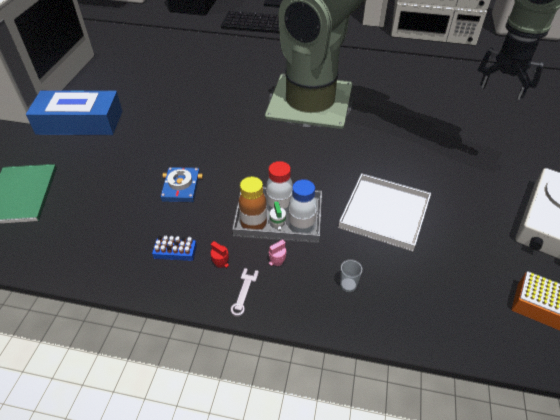

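View pics/side0.png

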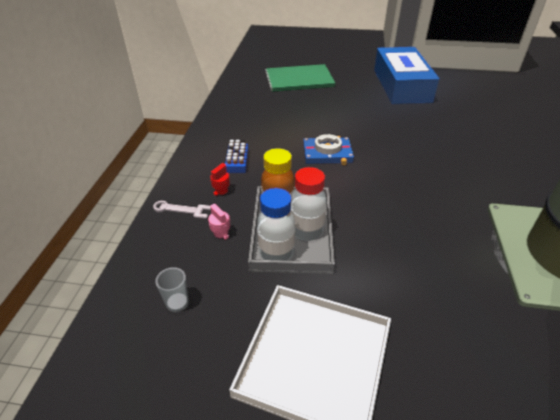

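The scene view shows the caddy at about (278,212), with the yellow, red and blue caps at (252,185), (279,171) and (303,190). The cartridge wing is at (278,210), the spill tray at (386,210), the base at (181,183), the beaker at (350,276) and the rack at (174,247). The pink and red decoys are at (277,253) and (220,254). The side view shows the same layout.

```bash
cat > h.py <<'E'
import numpy as np,cv2
from scipy.spatial.transform import Rotation as Ro
def world(d,T=None):
    K=d['intrinsics'];z=d['range_z'];v,u=np.mgrid[:z.shape[0],:z.shape[1]]
    P=np.stack([(u-K[0,2])/K[0,0]*z,(v-K[1,2])/K[1,1]*z,z],-1)
    if T is None: W=(P-d['t'])@d['R']
    else: W=P@T[:3,:3].T+T[:3,3]
    W[z<=0]=np.nan
    return W
def tool(s):
    T=np.eye(4);T[:3,:3]=Ro.from_euler('xyz',s['eef_rot']).as_matrix();T[:3,3]=s['position'];return T
def hue(d,lo,hi,S=110,V=50):
    h=cv2.cvtColor(np.ascontiguousarray(d['img']),cv2.COLOR_RGB2HSV)
    H=h[...,0].astype(int);m=(H>=lo)&(H<=hi) if lo<=hi else (H>=lo)|(H<=hi)
    return m&(h[...,1]>S)&(h[...,2]>V)
def rect(P):
    (c,w,a)=cv2.minAreaRect(P[:,:2].astype(np.float32)*1000);return np.round(c,1),np.round(w,1),round(a,1)
E
python3 - <<'E'
from h import *
for n in("scene","side"):
    d=dict(np.load(n+'.npz'));W=world(d);print(n)
    inr=(W[...,0]>.25)&(W[...,0]<.85)&(abs(W[...,1])<.6)
    z=W[...,2]
    for c,lo,hi in(("red",172,5),("yellow",22,34),("blue",105,128)):
        m=hue(d,lo,hi)&inr&(z>.135)&(z<.16);P=W[m]
        if len(P): print(c,len(P),rect(P),np.median(P[:,2]).round(4))
    m=hue(d,50,80,80)&inr&(z>.03)&(z<.12)
    if m.sum():print('wing',m.sum(),W[m].mean(0).round(4),rect(W[m]))
    m=hue(d,95,128,100)&inr&(z>.010)&(z<.03)&(W[...,0]<.6)
    nlab,L,st,ce=cv2.connectedComponentsWithStats(m.astype(np.uint8))
    for i in range(1,nlab):
        if st[i,4]>40:print('bluecomp',ce[i],st[i,4],rect(W[L==i]),np.nanmedian(W[L==i][:,2]))
    br=d['img'].min(-1)
    for nm,(lo,hi,b) in {'traytop':(.018,.032,130),'trayfl':(-.004,.012,130),'caddyrim':(.022,.036,60)}.items():
        m=inr&(z>lo)&(z<hi)&(br>b)
        nlab,L,st,ce=cv2.connectedComponentsWithStats(m.astype(np.uint8),connectivity=8)
        for i in range(1,nlab):
            if st[i,4]>120:print(nm,ce[i].round(),st[i,4],rect(W[L==i]))
E
```

```text
scene
red 313 (array([520.7,   3.7]), array([55.1, 53. ]), 12.1) 0.1471
yellow 344 (array([590.2, -53.4]), array([56.3, 54.2]), 27.6) 0.1467
blue 348 (array([573.3,  74.3]), array([57.8, 51.1]), 11.3) 0.1468
wing 90 [0.5889 0.0127 0.0649] (array([586.6,   7.5]), array([40.8, 28.7]), 40.1)
bluecomp [112.         125.95588235] 68 (array([ 288.2, -591.5]), array([72. , 13.7]), 0.5) 0.020116269033233887
bluecomp [181.52964427 188.66007905] 506 (array([ 496.9, -289.5]), array([126.6,  90.7]), 10.1) 0.019982247749835202
traytop [385. 211.] 603 (array([477.6, 286.7]), array([200. , 208.7]), 78.6)
trayfl [386. 210.] 3457 (array([467.1, 288.4]), array([192.9, 182.1]), 78.6)
trayfl [244. 288.] 346 (array([790.8, -23. ]), array([ 37.8, 118.8]), 87.2)
caddyrim [180. 182.] 183 (array([ 493.8, -289.4]), array([71.7, 81.1]), 69.4)
caddyrim [386. 210.] 433 (array([478.5, 286.4]), array([200.1, 205.6]), 78.7)
caddyrim [283. 226.] 552 (array([552.2,   7.1]), array([164.1, 223.9]), 6.4)
caddyrim [180. 246.] 159 (array([ 721.1, -212.1]), array([41.8, 65.7]), 6.4)
side
red 534 (array([519.3,   3.3]), arr
[... 497 characters left out ...]
587005706
traytop [308. 351.] 1497 (array([477.7, 287. ]), array([201.8, 200.7]), 78.5)
trayfl [185. 209.] 344 (array([794.4, -20. ]), array([ 39. , 110.5]), 89.4)
trayfl [317. 251.] 487 (array([499.9,  54.2]), array([58.3, 66. ]), 3.8)
trayfl [315. 360.] 13141 (array([476.5, 282.2]), array([186.6, 192.5]), 79.0)
caddyrim [236. 154.] 189 (array([ 721.8, -221. ]), array([46.4, 90.4]), 5.6)
caddyrim [327. 149.] 121 (array([ 493.9, -268.9]), array([64.6, 30.5]), 7.7)
caddyrim [289. 244.] 996 (array([550.7,   8.5]), array([160. , 226.5]), 6.5)
caddyrim [308. 231.] 132 (array([509.9,  27.4]), array([59.2, 18.8]), 20.5)
caddyrim [308. 354.] 1182 (array([477.8, 286.8]), array([201.8, 200.4]), 78.7)
```

Request:
servo_tool(commands="-34 -20 0 0 0 0 0; -68 -40 0 0 0 0 0; -101 -59 0 0 0 0 0; -135 -79 0 0 0 0 0; -168 -98 0 0 0 0 0", newtons=40)

```text
time_s: 0.6
position: [0.3328, 0.3798, 0.2003]
eef_rot: [-3.141, 0.0, 2.764]
ft_force: [0.5, 1.1, -0.6]
opening: 0.0852
grip_force: 0.0
```

Request:
servo_tool(commands="-34 -20 0 0 0 0 0; -68 -40 0 0 0 0 0; -101 -59 0 0 0 0 0; -135 -79 0 0 0 0 0; -168 -98 0 0 0 0 0")

```text
time_s: 1.1
position: [0.4528, 0.2268, 0.2003]
eef_rot: [-3.141, -0.0, 2.764]
ft_force: [0.7, -0.0, -0.4]
opening: 0.0855
grip_force: 0.0
```

Request:
servo_tool(commands="-34 -20 0 0 0 0 0; -68 -40 0 0 0 0 0; -101 -59 0 0 0 0 0; -135 -79 0 0 0 0 0; -168 -98 0 0 0 0 0")

```text
time_s: 1.6
position: [0.5728, 0.0736, 0.2002]
eef_rot: [-3.141, -0.0, 2.763]
ft_force: [0.3, -0.0, 0.3]
opening: 0.0857
grip_force: 0.0
```

Request:
servo_tool(commands="0 0 0 0 0 -7 0; 0 0 0 0 0 -14 0; 0 0 0 0 0 -21 0; 0 0 0 0 0 -28 0; 0 0 0 0 0 -28 0")

```text
time_s: 2.1
position: [0.572, 0.075, 0.2001]
eef_rot: [3.141, -0.001, -3.029]
ft_force: [-0.2, 0.0, 0.5]
opening: 0.0858
grip_force: 0.0
```

Request:
servo_tool(commands="0 0 25 0 0 0 0; 0 0 50 0 0 0 0; 0 0 75 0 0 0 0; 0 0 92 0 0 0 0; 0 0 92 0 0 0 0")

```text
time_s: 2.6
position: [0.571, 0.075, 0.1065]
eef_rot: [-3.141, -0.003, -3.034]
ft_force: [0.0, 0.3, 0.7]
opening: 0.0854
grip_force: 0.0
```

Request:
servo_tool(commands="0 0 0 0 0 0 255; 0 0 0 0 0 0 255; 0 0 0 0 0 0 255; 0 0 0 0 0 0 255; 0 0 0 0 0 0 255")

```text
time_s: 3.1
position: [0.5729, 0.0751, 0.1098]
eef_rot: [-3.141, 0.002, -3.032]
ft_force: [-0.9, -2.4, 10.9]
opening: 0.0512
grip_force: 39.7
```

Request:
servo_tool(commands="0 0 0 0 0 0 255; 0 0 0 0 0 0 255; 0 0 0 0 0 0 255; 0 0 -5 0 0 0 255; 0 0 -10 0 0 0 255")

```text
time_s: 3.6
position: [0.572, 0.0752, 0.119]
eef_rot: [-3.141, -0.0, -3.031]
ft_force: [-0.3, 0.1, -4.5]
opening: 0.051
grip_force: 42.3
```

Request:
servo_tool(commands="0 0 -15 0 0 0 255; 0 0 -35 0 0 0 255; 0 0 -55 0 0 0 255; 0 0 -75 0 0 0 255; 0 0 -90 0 0 0 255")

```text
time_s: 4.1
position: [0.5721, 0.0753, 0.21]
eef_rot: [3.141, 0.001, -3.031]
ft_force: [-0.1, -0.4, -4.0]
opening: 0.0507
grip_force: 42.8
```

Request:
servo_tool(commands="4 16 0 0 0 0 255; 10 43 0 0 0 0 255; 17 74 0 0 0 0 255; 24 104 0 0 0 0 255; 31 135 0 0 0 0 255")

```text
time_s: 4.6
position: [0.5253, 0.2075, 0.2084]
eef_rot: [3.142, -0.001, -3.031]
ft_force: [0.3, -0.5, -3.1]
opening: 0.0509
grip_force: 42.8
```

Request:
servo_tool(commands="7 30 0 0 0 0 255; 14 60 0 0 0 0 255; 21 90 0 0 0 0 255; 27 115 0 0 0 0 255; 31 134 0 0 0 0 255")

```text
time_s: 5.1
position: [0.4791, 0.3379, 0.2083]
eef_rot: [3.141, -0.001, -3.029]
ft_force: [-0.4, 0.4, -3.5]
opening: 0.0508
grip_force: 42.9
```

Request:
servo_tool(commands="0 0 20 0 0 0 255; 0 0 45 0 0 0 255; 0 0 70 0 0 0 255; 0 0 85 0 0 0 255; 0 0 94 0 0 0 255")

```text
time_s: 5.6
position: [0.4798, 0.3358, 0.1132]
eef_rot: [-3.141, -0.002, -3.03]
ft_force: [0.3, -0.3, -4.0]
opening: 0.0512
grip_force: 42.9
```

Request:
servo_tool(commands="0 0 2 0 0 0 255; 0 0 4 0 0 0 255; 0 0 5 0 0 0 255; 0 0 6 0 0 0 255; 0 0 6.5 0 0 0 255")

```text
time_s: 6.1
position: [0.4813, 0.3359, 0.109]
eef_rot: [3.141, 0.002, -3.031]
ft_force: [-0.4, -2.5, 13.9]
opening: 0.0507
grip_force: 45.1
```

Request:
servo_tool(commands="0 0 0 0 0 0 0; 0 0 0 0 0 0 0; 0 0 0 0 0 0 0; 0 0 0 0 0 0 0; 0 0 -10 0 0 0 0")

```text
time_s: 6.6
position: [0.4802, 0.3354, 0.1174]
eef_rot: [-3.141, -0.002, -3.031]
ft_force: [-0.1, -0.4, -0.4]
opening: 0.0857
grip_force: 0.0
```

Request:
servo_tool(commands="0 0 -20 0 0 0 0; 0 0 -45 0 0 0 0; 0 0 -70 0 0 0 0; 0 0 -85 0 0 0 0; 0 0 -90 0 0 0 0")

```text
time_s: 7.1
position: [0.4811, 0.3361, 0.21]
eef_rot: [3.14, 0.002, -3.031]
ft_force: [0.0, 0.5, -0.3]
opening: 0.0853
grip_force: 0.0
```

Request:
servo_tool(commands="0 -30 0 0 0 0 0; 0 -65 0 0 0 0 0; -1 -100 0 0 0 0 0; -1 -135 0 0 0 0 0; -1 -167 0 0 0 0 0")

```text
time_s: 7.6
position: [0.5, 0.1681, 0.2077]
eef_rot: [-3.141, -0.001, -3.031]
ft_force: [0.6, 0.2, 0.4]
opening: 0.0853
grip_force: 0.0
```

Request:
servo_tool(commands="0 -40 0 0 0 0 0; 0 -80 0 0 0 0 0; -1 -120 0 0 0 0 0; -1 -150 0 0 0 0 0; -1 -168 0 0 0 0 0")

```text
time_s: 8.1
position: [0.5196, 0.0003, 0.2077]
eef_rot: [-3.141, -0.001, -3.033]
ft_force: [-0.1, 1.4, -0.3]
opening: 0.0851
grip_force: 0.0
```

Request:
servo_tool(commands="0 1 25 0 0 0 0; 0 1 50 0 0 0 0; 0 1 75 0 0 0 0; 0 1 92 0 0 0 0; 0 1 100 0 0 0 0")

```text
time_s: 8.6
position: [0.5189, 0.004, 0.1065]
eef_rot: [3.141, -0.002, -3.031]
ft_force: [0.4, 0.4, 1.1]
opening: 0.0852
grip_force: 0.0
```

Request:
servo_tool(commands="0 0 0 0 0 0 0; 0 0 0 0 0 0 255; 0 0 0 0 0 0 255; 0 0 0 0 0 0 255; 0 0 0 0 0 0 255")

```text
time_s: 9.1
position: [0.5204, 0.0037, 0.109]
eef_rot: [-3.141, 0.002, -3.031]
ft_force: [-0.2, -2.3, 11.7]
opening: 0.0518
grip_force: 39.4
```

Request:
servo_tool(commands="0 0 0 0 0 0 255; 0 0 0 0 0 0 255; 0 0 0 0 0 0 255; 0 0 -5 0 0 0 255; 0 0 -10 0 0 0 255")

```text
time_s: 9.6
position: [0.5196, 0.004, 0.1184]
eef_rot: [-3.142, -0.0, -3.031]
ft_force: [0.2, -0.3, -4.3]
opening: 0.0512
grip_force: 42.2
```

Request:
servo_tool(commands="0 0 -15 0 0 0 255; 0 0 -35 0 0 0 255; 0 0 -55 0 0 0 255; 0 0 -75 0 0 0 255; 0 0 -90 0 0 0 255")

```text
time_s: 10.1
position: [0.5197, 0.0041, 0.2095]
eef_rot: [-3.142, 0.001, -3.031]
ft_force: [-0.3, -0.5, -3.7]
opening: 0.0512
grip_force: 42.7
```

Request:
servo_tool(commands="4 16 0 0 0 0 255; 12 43 0 0 0 0 255; 19 72 0 0 0 0 255; 27 101 0 0 0 0 255; 35 129 0 0 0 0 255")

```text
time_s: 10.6
position: [0.4699, 0.1294, 0.2083]
eef_rot: [3.142, -0.0, -3.031]
ft_force: [1.1, -0.0, -3.6]
opening: 0.0512
grip_force: 42.7
```

Request:
servo_tool(commands="8 29 0 0 0 0 255; 16 58 0 0 0 0 255; 24 87 0 0 0 0 255; 30 112 0 0 0 0 255; 35 129 0 0 0 0 255")

```text
time_s: 11.1
position: [0.4206, 0.2544, 0.2083]
eef_rot: [3.141, -0.0, -3.029]
ft_force: [0.8, -0.1, -3.2]
opening: 0.0514
grip_force: 42.7
```

Request:
servo_tool(commands="0 0 20 0 0 0 255; 0 0 45 0 0 0 255; 0 0 70 0 0 0 255; 0 0 85 0 0 0 255; 0 0 94 0 0 0 255")

```text
time_s: 11.6
position: [0.4212, 0.2525, 0.1131]
eef_rot: [-3.141, -0.001, -3.031]
ft_force: [-0.7, 0.5, -2.8]
opening: 0.0511
grip_force: 42.8
```

Request:
servo_tool(commands="0 0 2 0 0 0 255; 0 0 4 0 0 0 255; 0 0 5 0 0 0 255; 0 0 6 0 0 0 255; 0 0 6.5 0 0 0 255")

```text
time_s: 12.1
position: [0.4221, 0.2527, 0.1081]
eef_rot: [3.141, 0.001, -3.031]
ft_force: [-0.5, -3.1, 16.2]
opening: 0.0517
grip_force: 45.0
```

Request:
servo_tool(commands="0 0 0 0 0 0 0; 0 0 0 0 0 0 0; 0 0 0 0 0 0 0; 0 0 0 0 0 0 0; 0 0 -10 0 0 0 0")

```text
time_s: 12.6
position: [0.4211, 0.2524, 0.117]
eef_rot: [-3.141, -0.001, -3.031]
ft_force: [0.5, -1.3, 0.4]
opening: 0.0852
grip_force: 0.0
```

Request:
servo_tool(commands="0 0 -20 0 0 0 0; 0 0 -45 0 0 0 0; 0 0 -70 0 0 0 0; 0 0 -85 0 0 0 0; 0 0 -90 0 0 0 0")

```text
time_s: 13.1
position: [0.4219, 0.2529, 0.2093]
eef_rot: [3.141, 0.002, -3.031]
ft_force: [0.2, 0.6, -0.4]
opening: 0.0854
grip_force: 0.0
```

Request:
servo_tool(commands="-11 -28 0 0 0 0 0; -25 -60 0 0 0 0 0; -39 -95 0 0 0 0 0; -53 -128 0 0 0 0 0; -66 -160 0 0 0 0 0")

```text
time_s: 13.6
position: [0.5052, 0.0994, 0.2072]
eef_rot: [-3.141, -0.001, -3.031]
ft_force: [-0.2, 0.4, 0.1]
opening: 0.0855
grip_force: 0.0
```

Request:
servo_tool(commands="-16 -38 0 0 0 0 0; -32 -76 0 0 0 0 0; -47 -114 0 0 0 0 0; -59 -144 0 0 0 0 0; -66 -160 0 0 0 0 0")

```text
time_s: 14.1
position: [0.5885, -0.0538, 0.2068]
eef_rot: [-3.141, -0.001, -3.033]
ft_force: [0.2, 0.2, -0.7]
opening: 0.0855
grip_force: 0.0
```

Request:
servo_tool(commands="0 0 0 0 0 0 0; 0 0 0 0 0 0 0")

```text
time_s: 14.3
position: [0.5877, -0.0503, 0.207]
eef_rot: [3.141, -0.001, -3.031]
ft_force: [0.0, -0.6, -0.7]
opening: 0.0856
grip_force: 0.0
```

Yellow: shift by (-1, -1) mm and go down.

Request:
servo_tool(commands="-1 -1 25 0 0 0 0; -1 -1 50 0 0 0 0; -1 -1 75 0 0 0 0; -1 -1 92 0 0 0 0; -1 -1 99 0 0 0 0")

```text
time_s: 14.8
position: [0.5883, -0.0504, 0.1071]
eef_rot: [3.141, -0.002, -3.029]
ft_force: [0.2, 0.2, 0.6]
opening: 0.0857
grip_force: 0.0
```

Request:
servo_tool(commands="0 0 0 0 0 0 0; 0 0 0 0 0 0 255; 0 0 0 0 0 0 255; 0 0 0 0 0 0 255; 0 0 0 0 0 0 255")

```text
time_s: 15.3
position: [0.59, -0.0519, 0.1097]
eef_rot: [-3.141, 0.002, -3.031]
ft_force: [-1.3, -2.0, 11.1]
opening: 0.051
grip_force: 39.6
```

Request:
servo_tool(commands="0 0 0 0 0 0 255; 0 0 0 0 0 0 255; 0 0 0 0 0 0 255; 0 0 -5 0 0 0 255; 0 0 -10 0 0 0 255")

```text
time_s: 15.8
position: [0.5891, -0.0516, 0.1188]
eef_rot: [-3.142, -0.0, -3.031]
ft_force: [0.4, -0.6, -5.1]
opening: 0.0507
grip_force: 42.3
```

Request:
servo_tool(commands="0 0 -15 0 0 0 255; 0 0 -35 0 0 0 255; 0 0 -55 0 0 0 255; 0 0 -75 0 0 0 255; 0 0 -90 0 0 0 255")

```text
time_s: 16.3
position: [0.5892, -0.0516, 0.2099]
eef_rot: [-3.142, 0.001, -3.031]
ft_force: [0.5, -0.2, -4.6]
opening: 0.0509
grip_force: 42.9
```

Request:
servo_tool(commands="2 18 0 0 0 0 255; 6 48 0 0 0 0 255; 10 80 0 0 0 0 255; 14 113 0 0 0 0 255; 18 145 0 0 0 0 255")

```text
time_s: 16.8
position: [0.5547, 0.0918, 0.2088]
eef_rot: [3.142, -0.0, -3.031]
ft_force: [-0.0, 0.2, -4.8]
opening: 0.0509
grip_force: 42.9
```

Request:
servo_tool(commands="4 33 0 0 0 0 255; 8 66 0 0 0 0 255; 12 98 0 0 0 0 255; 16 126 0 0 0 0 255; 18 145 0 0 0 0 255")

```text
time_s: 17.3
position: [0.5203, 0.2348, 0.2087]
eef_rot: [3.141, -0.0, -3.029]
ft_force: [0.2, -0.6, -3.7]
opening: 0.0506
grip_force: 43.0
```

Request:
servo_tool(commands="0 0 20 0 0 0 255; 0 0 45 0 0 0 255; 0 0 70 0 0 0 255; 0 0 85 0 0 0 255; 0 0 94 0 0 0 255")

```text
time_s: 17.8
position: [0.5209, 0.2324, 0.1135]
eef_rot: [-3.141, -0.001, -3.031]
ft_force: [0.8, 0.5, -3.4]
opening: 0.0508
grip_force: 43.0
```

Request:
servo_tool(commands="0 0 2 0 0 0 255; 0 0 4 0 0 0 255; 0 0 5 0 0 0 255; 0 0 6 0 0 0 255; 0 0 6.5 0 0 0 255")

```text
time_s: 18.3
position: [0.522, 0.2326, 0.1088]
eef_rot: [3.141, 0.002, -3.031]
ft_force: [-2.0, -3.1, 12.4]
opening: 0.0509
grip_force: 45.1
```

Request:
servo_tool(commands="0 0 0 0 0 0 0; 0 0 0 0 0 0 0; 0 0 0 0 0 0 0; 0 0 0 0 0 0 0; 0 0 -10 0 0 0 0")

```text
time_s: 18.8
position: [0.5209, 0.2324, 0.1174]
eef_rot: [-3.141, -0.002, -3.031]
ft_force: [0.8, 0.3, 0.6]
opening: 0.0854
grip_force: 0.0
```

Request:
servo_tool(commands="0 0 -20 0 0 0 0; 0 0 -45 0 0 0 0; 0 0 -70 0 0 0 0; 0 0 -85 0 0 0 0; 0 0 -90 0 0 0 0")

```text
time_s: 19.3
position: [0.5218, 0.2329, 0.2099]
eef_rot: [3.141, 0.002, -3.031]
ft_force: [0.1, -0.1, -0.3]
opening: 0.0856
grip_force: 0.0
```

Request:
servo_tool(commands="-4 -23 0 0 0 0 0; -8 -50 0 0 0 0 0; -12 -80 0 0 0 0 0; -16 -105 0 0 0 0 0; -20 -130 0 0 0 0 0")

```text
time_s: 19.8
position: [0.5556, 0.1044, 0.2077]
eef_rot: [-3.141, -0.001, -3.031]
ft_force: [0.4, -0.2, -0.1]
opening: 0.0854
grip_force: 0.0
```

Request:
servo_tool(commands="-4 -25 0 0 0 0 0; -8 -50 0 0 0 0 0; -12 -80 0 0 0 0 0; -15 -96 0 0 0 0 0; -15 -96 0 0 0 0 0")

```text
time_s: 20.3
position: [0.5814, 0.0098, 0.2075]
eef_rot: [-3.141, -0.001, -3.034]
ft_force: [0.4, 0.8, 0.4]
opening: 0.085
grip_force: 0.0
```

```bash
python3 - <<'E'
from bench import r
from h import *
s=r.get_state();d=r.snapshot("wrist");e=r.snapshot("scene");e2=r.snapshot("side")
print(s['position'],s['eef_rot'],s['q'],d['hand_eye'].round(3).tolist())
np.savez('w1.npz',T=tool(s),**{k:d[k] for k in('img','range_z','intrinsics','hand_eye')})
W=world(d,tool(s)@d['hand_eye'])
m=hue(d,50,80,80)&(W[...,2]>.064)&(W[...,2]<.082)&(abs(W[...,0]-.58)<.06)&(abs(W[...,1]-.01)<.06)
print('wrist wing',m.sum(),rect(W[m]) if m.sum() else 0)
im=np.hstack([d['img'],np.zeros((420,0,3),np.uint8)])
cv2.imwrite('pics/w1.png',d['img'][:,:,::-1])
for n,f in(("scene",e),("side",e2)):
    W=world(f)
    m=hue(f,50,80,80)&(W[...,2]>.064)&(W[...,2]<.082)&(abs(W[...,0]-.58)<.06)&(abs(W[...,1]-.01)<.06)
    if m.sum()>5: print(n,m.sum(),rect(W[m]))
    z=W[...,2]
    inr=(W[...,0]>.35)&(W[...,0]<.6)&(abs(W[...,1]-.28)<.15)
    for c,lo,hi in(("red",172,5),("yellow",22,34),("blue",105,128)):
        P=W[hue(f,lo,hi)&inr&(z>.135)&(z<.16)]
        if len(P): print(c,len(P),rect(P),np.median(P[:,2]).round(4))
E
```

```text
[0.58137602 0.00979465 0.20752444] [-3.14086452e+00 -6.01724627e-04 -3.03352409e+00] [ 0.06737337  0.71778175 -0.28281042  1.44341486  0.21902899  1.01198707
  1.41314664] [[-0.001, -0.952, -0.307, 0.079], [1.0, -0.001, 0.0, 0.0], [-0.0, -0.307, 0.952, -0.173], [0.0, 0.0, 0.0, 1.0]]
wrist wing 398 (array([581.1,  11.4]), array([39.9, 11.2]), 23.9)
scene 66 (array([583.6,  11.4]), array([41.2, 11.5]), 22.4)
red 289 (array([423.6, 250.3]), array([55.6, 53.1]), 16.3) 0.1459
yellow 329 (array([523.3, 230.6]), array([53.8, 56.1]), 76.4) 0.146
blue 329 (array([483.3, 334. ]), array([54.9, 53.6]), 37.8) 0.1456
side 135 (array([581.7,  12.9]), array([39.2, 14.7]), 24.3)
red 1125 (array([420.8, 251.4]), array([55.3, 54.7]), 55.6) 0.1454
yellow 983 (array([521.5, 232.7]), array([53.1, 53.3]), 7.7) 0.1455
blue 451 (array([480.6, 336.1]), array([53.2, 53.9]), 66.4) 0.1449
```

View pics/w1.png

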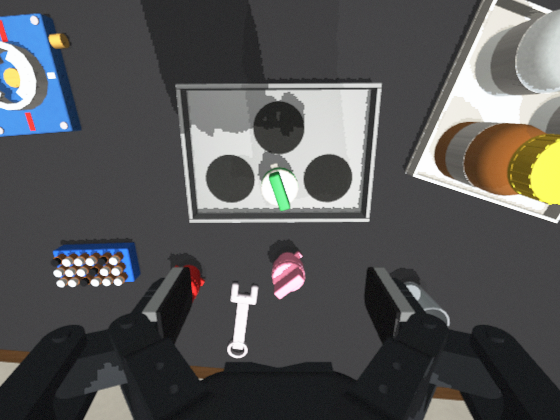

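The wrist view shows the empty caddy. The cartridge is at (279,188) with its wing tilted, and the discs are at (230,178), (279,127) and (328,178). The base is at the upper left around (20,75), and the look-alikes are outside the caddy. All three bottles stand in the tray.

Request:
servo_tool(commands="0 0 20 0 0 -6 0; 0 0 45 0 0 -12 0; 0 0 70 0 0 -17.5 0; 0 0 100 0 0 -17.5 0; 0 0 110 0 0 -17.5 0")

```text
time_s: 20.95
position: [0.5799, 0.013, 0.0957]
eef_rot: [3.14, -0.003, -2.724]
ft_force: [0.7, -0.2, -0.5]
opening: 0.0852
grip_force: 0.0
```

Request:
servo_tool(commands="0 0 0 0 0 0 0; 0 0 0 0 0 0 0", newtons=60)

```text
time_s: 21.15
position: [0.5816, 0.0125, 0.0991]
eef_rot: [-3.141, 0.001, -2.725]
ft_force: [0.8, -0.1, 0.2]
opening: 0.0858
grip_force: 0.0
```

Request:
servo_tool(commands="0 0 15 0 0 0 0; 0 0 30 0 0 0 0; 0 0 40 0 0 0 0; 0 0 44 0 0 0 0; 0 0 44 0 0 0 0")

```text
time_s: 21.65
position: [0.5813, 0.012, 0.0542]
eef_rot: [-3.141, 0.0, -2.725]
ft_force: [-0.8, -0.8, 0.4]
opening: 0.0854
grip_force: 0.0
```

Request:
servo_tool(commands="0 0 0 0 0 0 255; 0 0 0 0 0 0 255; 0 0 0 0 0 0 255; 0 0 0 0 0 0 255; 0 0 0 0 0 0 255")

```text
time_s: 22.15
position: [0.5812, 0.0118, 0.054]
eef_rot: [-3.141, 0.0, -2.725]
ft_force: [-0.2, 0.4, -0.5]
opening: 0.0127
grip_force: 0.0
```

Request:
servo_tool(commands="0 0 0 0 0 0 255; 0 0 0 0 0 0 255; 0 0 0 0 0 0 255; 0 0 0 0 0 0 255; 0 0 -5 0 0 0 255")

```text
time_s: 22.65
position: [0.5809, 0.0118, 0.0586]
eef_rot: [3.141, -0.001, -2.725]
ft_force: [0.5, -0.5, 0.0]
opening: -0.0002
grip_force: 0.0
```

```bash
python3 - <<'E'
from bench import r
from h import *
s=r.get_state();d=r.snapshot("wrist");print(s['position'],s['opening'],s['grip_force'])
cv2.imwrite('pics/w2.png',d['img'][:,:,::-1])
E
```

```text
[0.5808523  0.01183388 0.05863103] -0.0002273010669335585 0.0
```

View pics/w2.png

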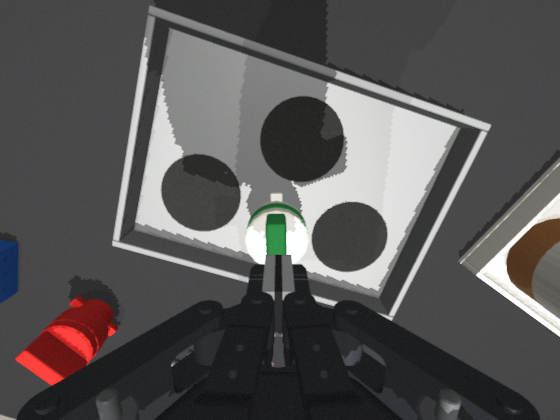

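```bash
python3 - <<'E'
from bench import r
from h import *
s=r.get_state();d=r.snapshot("wrist")
W=world(d,tool(s)@d['hand_eye'])
m=hue(d,50,80,80)&(abs(W[...,0]-.58)<.06)&(abs(W[...,1]-.01)<.06)
P=W[m];print(len(P),np.percentile(P,[2,50,98],axis=0).round(3).tolist())
t=P[P[:,2]>np.percentile(P[:,2],90)-.004];print(rect(t),t[:,2].mean())
b=world(d,d['hand_eye'])
for v in(245,255,260,265,275,290,320):print(v,b[v,279].round(4),W[v,279].round(4))
E
```

```text
1008 [[0.561, -0.008, 0.034], [0.568, 0.006, 0.072], [0.581, 0.019, 0.074]]
(array([572.5,   7. ]), array([20.5, 10.9]), 24.3) 0.0723106983125248
245 [ 0.0067  0.001  -0.0134] [0.5747 0.0101 0.0732]
255 [ 0.0105  0.0009 -0.0341] [0.5713 0.0085 0.0938]
260 [ 0.0113  0.0009 -0.0412] [0.5706 0.0081 0.1009]
265 [ 0.0109  0.0009 -0.0455] [0.571  0.0083 0.1053]
275 [ 0.0115  0.0009 -0.056 ] [0.5704 0.008  0.1157]
290 [ 0.0104  0.0008 -0.0661] [0.5714 0.0084 0.1258]
320 [-0.0021  0.0008 -0.0687] [0.5829 0.0135 0.1285]
```

```bash
python3 - <<'E'
from bench import r
from h import *
s=r.get_state();d=r.snapshot("wrist");b=world(d,d['hand_eye'])
cv2.imwrite('pics/w3.png',cv2.resize(d['img'][180:360,190:370,::-1],None,fx=3.3,fy=3.3,interpolation=cv2.INTER_NEAREST))
for u in(271,275,279,284,290):
  print(u,[tuple((b[v,u]*1000).round().tolist()) for v in range(246,300,5)])
E
```

```text
271 [(6.0, -4.0, -12.0), (2.0, -4.0, -13.0), (11.0, -3.0, -36.0), (11.0, -3.0, -41.0), (11.0, -3.0, -47.0), (11.0, -3.0, -51.0), (11.0, -3.0, -56.0), (11.0, -3.0, -60.0), (11.0, -2.0, -64.0), (11.0, -2.0, -68.0), (9.0, -2.0, -68.0)]
275 [(6.0, -1.0, -14.0), (3.0, -1.0, -14.0), (11.0, -1.0, -37.0), (10.0, -1.0, -40.0), (11.0, -1.0, -47.0), (11.0, -1.0, -51.0), (11.0, -1.0, -56.0), (11.0, -1.0, -60.0), (11.0, -1.0, -64.0), (11.0, -1.0, -68.0), (8.0, -1.0, -67.0)]
279 [(6.0, 1.0, -13.0), (2.0, 1.0, -12.0), (10.0, 1.0, -35.0), (11.0, 1.0, -42.0), (11.0, 1.0, -46.0), (11.0, 1.0, -51.0), (11.0, 1.0, -56.0), (11.0, 1.0, -60.0), (11.0, 1.0, -64.0), (10.0, 1.0, -67.0), (10.0, 1.0, -69.0)]
284 [(6.0, 4.0, -13.0), (2.0, 4.0, -12.0), (11.0, 3.0, -36.0), (12.0, 3.0, -43.0), (11.0, 3.0, -46.0), (11.0, 3.0, -51.0), (11.0, 3.0, -56.0), (11.0, 3.0, -60.0), (11.0, 3.0, -64.0), (11.0, 3.0, -67.0), (9.0, 3.0, -68.0)]
290 [(-4.0, 8.0, 10.0), (-7.0, 8.0, 8.0), (11.0, 6.0, -36.0), (11.0, 6.0, -41.0), (11.0, 6.0, -47.0), (10.0, 6.0, -51.0), (10.0, 6.0, -55.0), (11.0, 6.0, -59.0), (11.0, 5.0, -64.0), (11.0, 5.0, -68.0), (12.0, 5.0, -72.0)]
```

View pics/w3.png

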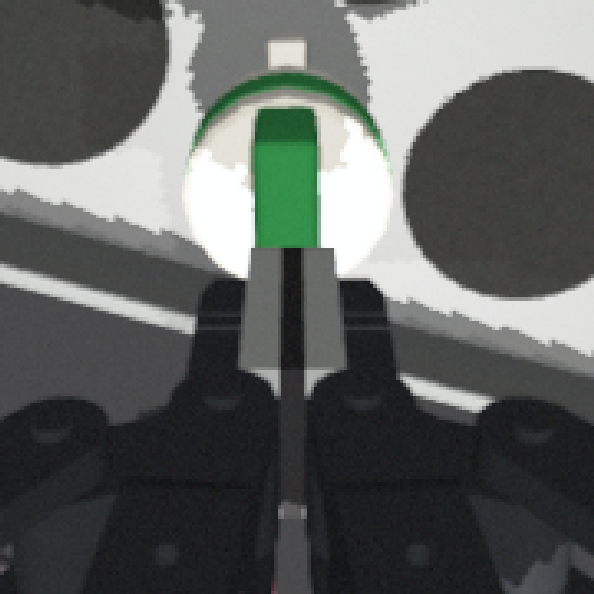

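The crop shows the shut pads ending just above the wing, at about (275–293, 255) in the full image. By the depth reading, the fingertips sit about 34 mm behind the reported TCP. I closed too high, and the cartridge hasn't moved. I'll open the gripper and go 39 mm lower.

Request:
servo_tool(commands="0 0 0 0 0 0 0; 0 0 0 0 0 0 0; 0 0 0 0 0 0 0; 0 0 0 0 0 0 0; 0 0 0 0 0 0 0")

```text
time_s: 23.3
position: [0.5811, 0.0119, 0.0589]
eef_rot: [-3.142, -0.0, -2.725]
ft_force: [0.2, -0.8, 0.1]
opening: 0.0723
grip_force: 0.0
```

Request:
servo_tool(commands="0 0 8 0 0 0 0; 0 0 18 0 0 0 0; 0 0 28 0 0 0 0; 0 0 36 0 0 0 0; 0 0 39 0 0 0 0")

```text
time_s: 23.8
position: [0.5806, 0.0119, 0.0187]
eef_rot: [3.141, -0.001, -2.725]
ft_force: [-1.6, 0.1, 0.3]
opening: 0.0855
grip_force: 0.0
```

Request:
servo_tool(commands="0 0 0 0 0 0 255; 0 0 0 0 0 0 255; 0 0 0 0 0 0 255; 0 0 0 0 0 0 255; 0 0 0 0 0 0 255")

```text
time_s: 24.3
position: [0.5817, 0.0125, 0.0208]
eef_rot: [3.141, 0.002, -2.725]
ft_force: [2.5, -4.2, 12.7]
opening: 0.0125
grip_force: 8.3
```

Request:
servo_tool(commands="0 0 0 0 0 0 255; 0 0 0 0 0 0 255; 0 0 0 0 0 0 255; 0 0 0 0 0 0 255; 0 0 0 0 0 0 255")

```text
time_s: 24.8
position: [0.582, 0.0118, 0.0209]
eef_rot: [-3.141, 0.002, -2.726]
ft_force: [0.2, -0.4, 13.3]
opening: 0.0108
grip_force: 60.4
```

Request:
servo_tool(commands="0 0 -10 0 0 0 255; 0 0 -35 0 0 0 255; 0 0 -65 0 0 0 255; 0 0 -95 0 0 0 255; 0 0 -120 0 0 0 255")

```text
time_s: 25.3
position: [0.5811, 0.0119, 0.142]
eef_rot: [-3.141, 0.001, -2.725]
ft_force: [-0.5, -0.6, -2.4]
opening: 0.0106
grip_force: 58.8
```

Request:
servo_tool(commands="8 -16 0 0 0 0 255; 20 -41 0 0 0 0 255; 34 -70 0 0 0 0 255; 48 -98 0 0 0 0 255; 62 -127 0 0 0 0 255")

```text
time_s: 25.8
position: [0.5755, -0.1305, 0.1404]
eef_rot: [-3.142, -0.0, -2.725]
ft_force: [0.1, -0.4, -1.6]
opening: 0.0107
grip_force: 58.8
```

Request:
servo_tool(commands="14 -29 0 0 0 0 255; 28 -58 0 0 0 0 255; 42 -87 0 0 0 0 255; 54 -112 0 0 0 0 255; 62 -127 0 0 0 0 255")

```text
time_s: 26.3
position: [0.5698, -0.2729, 0.1402]
eef_rot: [-3.141, -0.001, -2.727]
ft_force: [1.2, 0.4, -2.6]
opening: 0.0106
grip_force: 58.7
```

Request:
servo_tool(commands="0 0 0 0 0 0 255; 0 0 0 0 0 0 255; 0 0 0 0 0 0 255")

```text
time_s: 26.6
position: [0.5708, -0.2692, 0.1402]
eef_rot: [3.141, 0.0, -2.724]
ft_force: [0.2, 0.3, -2.3]
opening: 0.0108
grip_force: 58.8
```

```bash
python3 - <<'E'
from bench import r
from h import *
s=r.get_state();d=r.snapshot("wrist");T=tool(s)
print(s['position'],s['eef_rot'],s['opening'],s['q'][6])
cv2.imwrite('pics/w4.png',d['img'][:,:,::-1])
W=world(d,T@d['hand_eye']);np.savez('w4.npz',W=W,img=d['img'])
near=(abs(W[...,0]-.4965)<.09)&(abs(W[...,1]+.288)<.08);z=W[...,2]
m=hue(d,95,128,100)&near&(z>.013)&(z<.026);print('base',m.sum(),rect(W[m]))
m=near&(z>.033)&(z<.041);P=W[m];print('sock',len(P),rect(P),np.median(P[:,2]))
(c,rad)=cv2.minEnclosingCircle(P[:,:2].astype(np.float32)*1000);print(c,rad)
for nm,lo,hi,S in(('brass',14,28,110),('red',170,6,120)):
    m=hue(d,lo,hi,S)&near&(z<.045)
    n,L,st,ce=cv2.connectedComponentsWithStats(m.astype(np.uint8))
    for i in range(1,n):
        if st[i,4]>15:print(nm,ce[i].round(),st[i,4],np.nanmean(W[L==i],0).round(4),rect(W[L==i]))
g=hue(d,50,80,80)&(abs(world(d,d['hand_eye'])[...,0])<.05);B=world(d,d['hand_eye'])[g];print('wing tool',np.percentile(B,[2,50,98],axis=0).round(4).tolist())
E
```

```text
[ 0.57079019 -0.2691859   0.14015241] [ 3.14113387e+00  3.70981567e-04 -2.72368572e+00] 0.010752092999533782 2.088221815921804
base 8433 (array([ 496.1, -290.2]), array([120.1,  90. ]), 10.4)
sock 2863 (array([ 496.2, -290.2]), array([65.8, 65.9]), 78.0) 0.03712677074366344
(496.3388366699219, -290.0576477050781) 33.485572814941406
brass [244.  63.] 222 [ 0.4709 -0.3468  0.0145] (array([ 470.1, -348.1]), array([15.8, 14.6]), 12.0)
brass [353.  92.] 131 [ 0.4521 -0.2447  0.0122] (array([ 450.9, -243.6]), array([15.8, 15.6]), 11.1)
brass [290. 116.] 340 [ 0.4956 -0.2902  0.0257] (array([ 496. , -290.2]), array([18.4, 17.5]), 25.3)
red [302.  63.] 161 [ 0.4506 -0.2982  0.0201] (array([ 450.5, -298.2]), array([20. ,  5.8]), 10.7)
red [278. 164.] 118 [ 0.5409 -0.2818  0.0201] (array([ 541.3, -281.7]), array([19.7,  5.7]), 9.9)
wing tool [[-0.0176, -0.0144, -0.0535], [0.0103, 0.0004, -0.0512], [0.0212, 0.0135, -0.0135]]
```

View pics/w4.png

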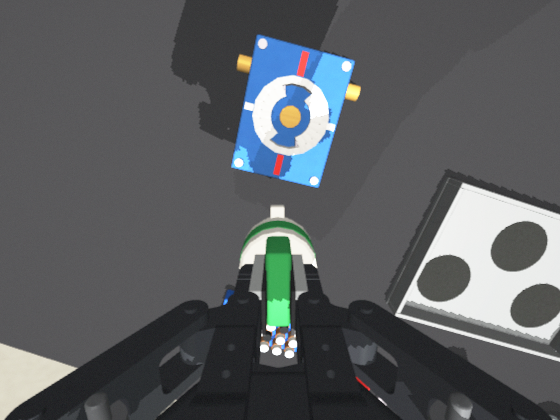

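The wrist view shows the base centred at (290,116), with its red notch marks at (302,63) and (278,164). The cartridge is held straight in the fingers at (278,250).

Request:
servo_tool(commands="0 0 0 0 0 5 255; 0 0 0 0 0 10 255; 0 0 0 0 0 13.6 255; 0 0 0 0 0 13.6 255; 0 0 0 0 0 13.6 255")

```text
time_s: 27.15
position: [0.5706, -0.2701, 0.14]
eef_rot: [-3.142, 0.0, -2.96]
ft_force: [0.4, -0.2, -2.3]
opening: 0.0106
grip_force: 58.9
```

Request:
servo_tool(commands="15 -2 0 0 0 0 255; 35 -4 0 0 0 0 255; 55 -6 0 0 0 0 255; 70 -7 0 0 0 0 255; 76 -7.5 0 0 0 0 255")

```text
time_s: 27.65
position: [0.496, -0.292, 0.1402]
eef_rot: [-3.141, -0.0, -2.962]
ft_force: [-0.4, -0.5, -1.9]
opening: 0.0103
grip_force: 58.9
```

Request:
servo_tool(commands="0 0 15 0 0 0 255; 0 0 35 0 0 0 255; 0 0 55 0 0 0 255; 0 0 70 0 0 0 255; 0 0 78 0 0 0 255")

```text
time_s: 28.15
position: [0.4972, -0.2909, 0.0608]
eef_rot: [3.141, -0.001, -2.961]
ft_force: [-0.4, 0.3, -2.0]
opening: 0.0105
grip_force: 58.9
```

Request:
servo_tool(commands="0 0 0 0 0 0 255; 0 0 0 0 0 0 255; 0 0 0 0 0 0 255")

```text
time_s: 28.45
position: [0.4975, -0.2916, 0.0627]
eef_rot: [-3.141, 0.001, -2.962]
ft_force: [0.3, 0.1, -1.6]
opening: 0.0108
grip_force: 58.8
```

```bash
python3 - <<'E'
from bench import r
from h import *
s=r.get_state();d=r.snapshot("wrist");T=tool(s)
print(s['position'],s['eef_rot'],s['ft_force'])
W=world(d,T@d['hand_eye']);B=world(d,d['hand_eye'])
g=hue(d,50,80,80)&(abs(B[...,0])<.05)&(B[...,2]<-.048)&(B[...,2]>-.06);print('wingtop',rect(W[g]),np.median(W[g][:,2]))
e=r.snapshot("side")
cv2.imwrite('pics/s5.png',cv2.resize(e['img'][70:210,240:420,::-1],None,fx=3.5,fy=3.5))
E
```

```text
[ 0.49746741 -0.29164195  0.0627215 ] [-3.14083205e+00  9.39602191e-04 -2.96244219e+00] [ 0.26876453  0.07140342 -1.58098315]
wingtop (array([ 497.2, -291.4]), array([40.5, 12. ]), 9.2) 0.1142197506437864
```

View pics/s5.png

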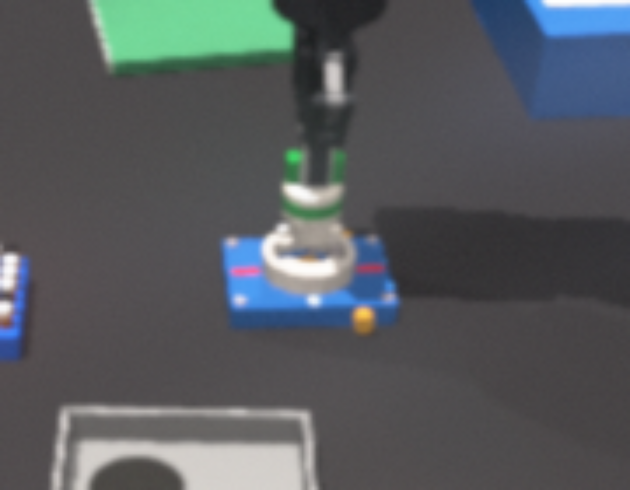

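The crop shows the cartridge hanging straight above the socket at (310,255). It needs about 1 mm of correction, then the push.

Request:
servo_tool(commands="1 1.4 0 0 0 -1 255; 1 1.4 4 0 0 -1 255; 1 1.4 8 0 0 -1 255; 1 1.4 12 0 0 -1 255; 1 1.4 16 0 0 -1 255")

```text
time_s: 29.05
position: [0.4957, -0.2903, 0.0454]
eef_rot: [3.142, -0.0, -2.945]
ft_force: [-0.2, 0.7, -2.2]
opening: 0.0106
grip_force: 58.8
```

Request:
servo_tool(commands="0 0 2 0 0 0 255; 0 0 4 0 0 0 255; 0 0 6 0 0 0 255; 0 0 8 0 0 0 255; 0 0 8 0 0 0 255")

```text
time_s: 29.55
position: [0.4958, -0.2903, 0.0379]
eef_rot: [-3.141, -0.0, -2.945]
ft_force: [-1.0, 0.9, 2.8]
opening: 0.0105
grip_force: 59.6
```

Request:
servo_tool(commands="0 0 0.6 0 0 5 255; 0 0 0.6 0 0 12 255; 0 0 0.6 0 0 20 255; 0 0 0.6 0 0 28 255; 0 0 0.6 0 0 35 255")

```text
time_s: 30.05
position: [0.4961, -0.2903, 0.0376]
eef_rot: [3.142, 0.001, 2.722]
ft_force: [0.5, 0.6, 3.7]
opening: 0.0109
grip_force: 59.6
```

Request:
servo_tool(commands="0 0 0 0 0 8 255; 0 0 0 0 0 16 255; 0 0 0 0 0 24 255; 0 0 0 0 0 31 255; 0 0 0 0 0 37 255")

```text
time_s: 30.55
position: [0.4962, -0.2903, 0.0376]
eef_rot: [3.141, 0.001, 2.077]
ft_force: [0.4, 0.8, 3.2]
opening: 0.0107
grip_force: 59.6
```

```bash
python3 - <<'E'
from bench import r
s=r.get_state();print(s['position'],s['eef_rot'],s['ft_force'],s['moment'],s['q'])
E
```

```text
[ 0.49624957 -0.2902775   0.03764645] [3.14089576e+00 7.53851994e-04 2.07654489e+00] [0.40433637 0.78983866 3.20977583] [ 0.17613674 -0.10049615  0.02733708] [ 0.45402498  0.93523502  0.03920825  1.6448818  -0.05957001  0.56162882
  1.03346092]
```

Request:
servo_tool(commands="0 0 0 0 0 5 255; 0 0 0 0 0 9 255; 0 0 0 0 0 13 255; 0 0 0 0 0 14 255; 0 0 0 0 0 14 255")

```text
time_s: 31.05
position: [0.4965, -0.2903, 0.0377]
eef_rot: [3.14, 0.001, 1.838]
ft_force: [2.7, 1.3, 3.5]
opening: 0.0106
grip_force: 59.6
```

```bash
python3 - <<'E'
from bench import r
s=r.get_state();print(s['position'],s['eef_rot'],s['ft_force'],s['moment'])
E
```

```text
[ 0.49654813 -0.29029759  0.03765402] [3.14033981e+00 8.88439152e-04 1.83848246e+00] [2.72713265 1.34033052 3.45506312] [ 0.2054996  -1.01006358  0.07832717]
```

Request:
servo_tool(commands="0 0 0 0 0 1 255; 0 0 0 0 0 2 255; 0 0 0 0 0 3 255; 0 0 0 0 0 3 255; 0 0 0 0 0 3 255")

```text
time_s: 31.55
position: [0.4964, -0.2904, 0.0376]
eef_rot: [3.141, 0.001, 1.786]
ft_force: [5.1, 0.0, 5.9]
opening: 0.0108
grip_force: 62.8
```

```bash
python3 - <<'E'
from bench import r
s=r.get_state();print(s['position'],s['eef_rot'],s['ft_force'],s['moment'])
E
```

```text
[ 0.49643908 -0.29044179  0.03761842] [3.14052518e+00 9.66873374e-04 1.78622547e+00] [5.08311808 0.01611628 5.92887387] [-0.02599465 -1.28287675  1.01887422]
```

Moment about z rose to 1 N m, so the stop is reached. I'll release and check.

Request:
servo_tool(commands="0 0 0 0 0 0 0; 0 0 0 0 0 0 0; 0 0 0 0 0 0 0; 0 0 0 0 0 0 0; 0 0 0 0 0 0 0")

```text
time_s: 32.05
position: [0.4956, -0.2903, 0.0372]
eef_rot: [-3.141, -0.0, 1.785]
ft_force: [0.8, 0.7, 0.5]
opening: 0.0817
grip_force: 0.0
```

Request:
servo_tool(commands="0 0 -10 0 0 0 0; 0 0 -35 0 0 0 0; 0 0 -70 0 0 0 0; 0 0 -100 0 0 0 0; 0 0 -130 0 0 0 0")

```text
time_s: 32.55
position: [0.4956, -0.2903, 0.1695]
eef_rot: [3.141, 0.0, 1.785]
ft_force: [0.0, 0.7, -0.0]
opening: 0.0854
grip_force: 0.0
```

Request:
servo_tool(commands="0 0 -20 0 0 -8 0; 0 0 -40 0 0 -16 0; 0 0 -45 0 0 -24 0; 0 0 -45 0 0 -32 0; 0 0 -45 0 0 -40 0")

```text
time_s: 33.05
position: [0.4956, -0.2904, 0.2133]
eef_rot: [-3.141, 0.001, 2.488]
ft_force: [0.2, -0.3, -0.5]
opening: 0.0852
grip_force: 0.0
```

```bash
python3 - <<'E'
from bench import r
from h import *
s=r.get_state();d=r.snapshot("wrist");T=tool(s);e=r.snapshot("scene")
print(s['position'],s['eef_rot'])
cv2.imwrite('pics/w6.png',d['img'][:,:,::-1])
for n,f,W in(('w',d,world(d,T@d['hand_eye'])),('s',e,world(e))):
    near=(abs(W[...,0]-.4965)<.05)&(abs(W[...,1]+.288)<.05);z=W[...,2]
    m=hue(f,50,80,80)&near&(z>.083)
    if m.sum()>5:print(n,m.sum(),rect(W[m]),np.median(W[m][:,2]))
E
```

```text
[ 0.49563283 -0.29040818  0.21331839] [-3.14124902e+00  8.41189535e-04  2.48833915e+00]
w 492 (array([ 489.5, -306.4]), array([72.8, 27.3]), 73.8) 0.09091125231643019
s 76 (array([ 497. , -288.6]), array([16. , 40.5]), 14.7) 0.09005790245089143
```

View pics/w6.png

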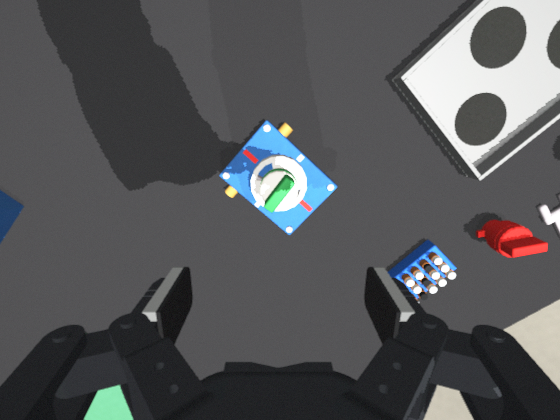

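The wrist view shows the cartridge seated in the base at (279,190), with its wing pointing at the white marks. The wing top is at 91 mm, so the underside is at 23 mm and the cartridge is locked. Now the bottles go back, yellow first.

Request:
servo_tool(commands="0 0 0 0 0 -8 0; 0 0 0 0 0 -16 0; 0 0 0 0 0 -24 0; 0 0 0 0 0 -32 0; 0 0 0 0 0 -38 0")

```text
time_s: 33.65
position: [0.4956, -0.2903, 0.2127]
eef_rot: [-3.141, -0.0, -3.137]
ft_force: [0.2, 0.3, 0.2]
opening: 0.0853
grip_force: 0.0
```

Request:
servo_tool(commands="0 0 0 0 0 -6 0; 0 0 0 0 0 -6 0")

```text
time_s: 33.85
position: [0.4955, -0.2905, 0.2126]
eef_rot: [-3.141, -0.0, -3.035]
ft_force: [-0.3, 0.5, -0.5]
opening: 0.0856
grip_force: 0.0
```

Request:
servo_tool(commands="-5 32 0 0 0 0 0; -11 67 0 0 0 0 0; -17 102 0 0 0 0 0; -23 137 0 0 0 0 0; -28 172 0 0 0 0 0")

```text
time_s: 34.35
position: [0.5048, -0.1149, 0.2126]
eef_rot: [-3.141, 0.0, -3.04]
ft_force: [0.8, -0.2, 0.9]
opening: 0.0856
grip_force: 0.0
```

Request:
servo_tool(commands="-6 35 0 0 0 0 0; -11 69 0 0 0 0 0; -17 103 0 0 0 0 0; -23 138 0 0 0 0 0; -28 172 0 0 0 0 0")

```text
time_s: 34.85
position: [0.5139, 0.0592, 0.2126]
eef_rot: [-3.141, 0.0, -3.04]
ft_force: [1.3, -0.3, 1.1]
opening: 0.085
grip_force: 0.0
```

Request:
servo_tool(commands="-6 38 0 0 0 0 0; -12 76 0 0 0 0 0; -19 114 0 0 0 0 0; -25 148 0 0 0 0 0; -28 172 0 0 0 0 0")

```text
time_s: 35.35
position: [0.5227, 0.2343, 0.2124]
eef_rot: [3.141, -0.0, -3.038]
ft_force: [0.6, -0.4, 0.2]
opening: 0.0854
grip_force: 0.0
```

Request:
servo_tool(commands="0 0 0 0 0 0 0; 0 0 0 0 0 0 0; 0 0 0 0 0 0 0", newtons=40)

```text
time_s: 35.65
position: [0.5233, 0.2307, 0.2125]
eef_rot: [-3.141, 0.0, -3.036]
ft_force: [0.0, 0.3, 0.2]
opening: 0.0853
grip_force: 0.0
```

Request:
servo_tool(commands="1 2 30 0 0 0 0; 1 2 65 0 0 0 0; 1 2 100 0 0 0 0; 1 2 122 0 0 0 0; 1 2 132 0 0 0 0")

```text
time_s: 36.15
position: [0.5215, 0.2323, 0.0787]
eef_rot: [-3.14, -0.002, -3.035]
ft_force: [1.0, 0.3, -0.2]
opening: 0.0852
grip_force: 0.0
```

Request:
servo_tool(commands="0 0 0 0 0 0 0; 0 0 0 0 0 0 255; 0 0 0 0 0 0 255; 0 0 0 0 0 0 255; 0 0 0 0 0 0 255")

```text
time_s: 36.65
position: [0.5226, 0.2336, 0.0816]
eef_rot: [3.141, 0.002, -3.033]
ft_force: [-0.2, -2.9, 9.3]
opening: 0.0527
grip_force: 40.2
```

Request:
servo_tool(commands="0 0 0 0 0 0 255; 0 0 0 0 0 0 255; 0 0 0 0 0 0 255; 0 0 -5 0 0 0 255; 0 0 -10 0 0 0 255")

```text
time_s: 37.15
position: [0.5218, 0.2336, 0.0909]
eef_rot: [-3.142, -0.0, -3.033]
ft_force: [-0.2, 0.8, -4.0]
opening: 0.0533
grip_force: 42.9
```

Request:
servo_tool(commands="0 0 -15 0 0 0 255; 0 0 -35 0 0 0 255; 0 0 -55 0 0 0 255; 0 0 -75 0 0 0 255; 0 0 -90 0 0 0 255")

```text
time_s: 37.65
position: [0.5219, 0.2337, 0.182]
eef_rot: [3.141, 0.001, -3.032]
ft_force: [0.1, -0.5, -3.9]
opening: 0.0529
grip_force: 43.4
```

Request:
servo_tool(commands="-2 -18 0 0 0 0 255; -6 -48 0 0 0 0 255; -10 -80 0 0 0 0 255; -14 -113 0 0 0 0 255; -18 -145 0 0 0 0 255")

```text
time_s: 38.15
position: [0.5556, 0.0901, 0.1808]
eef_rot: [-3.141, 0.0, -3.032]
ft_force: [1.1, -0.4, -5.1]
opening: 0.0533
grip_force: 43.4
```

Request:
servo_tool(commands="-4 -33 0 0 0 0 255; -8 -66 0 0 0 0 255; -12 -98 0 0 0 0 255; -16 -126 0 0 0 0 255; -18 -145 0 0 0 0 255")

```text
time_s: 38.65
position: [0.5893, -0.0531, 0.1807]
eef_rot: [-3.141, -0.0, -3.034]
ft_force: [-0.4, 0.5, -4.4]
opening: 0.053
grip_force: 43.5
```

Request:
servo_tool(commands="0 0 0 0 0 0 255; 0 0 10 0 0 0 255; 0 0 25 0 0 0 255; 0 0 40 0 0 0 255; 0 0 50 0 0 0 255")

```text
time_s: 39.15
position: [0.5886, -0.0496, 0.129]
eef_rot: [3.141, -0.001, -3.031]
ft_force: [-0.6, -0.3, -4.1]
opening: 0.0528
grip_force: 43.7
```

Request:
servo_tool(commands="0 0 0 0 0 0 255; 0 0 0 0 0 0 255")

```text
time_s: 39.35
position: [0.5894, -0.0503, 0.1306]
eef_rot: [3.142, 0.0, -3.032]
ft_force: [0.3, 0.4, -4.5]
opening: 0.053
grip_force: 43.6
```

Request:
servo_tool(commands="0 -1 10 0 0 0 255; 0 -1 25 0 0 0 255; 0 -1 36 0 0 0 255; 0 -1 42 0 0 0 255; 0 -1 45 0 0 0 255")

```text
time_s: 39.85
position: [0.5893, -0.0517, 0.0848]
eef_rot: [3.142, -0.0, -3.032]
ft_force: [1.3, 0.5, -4.9]
opening: 0.0533
grip_force: 43.8
```

Request:
servo_tool(commands="0 0 1 0 0 0 255; 0 0 2 0 0 0 255; 0 0 3 0 0 0 255; 0 0 4 0 0 0 255; 0 0 4.5 0 0 0 255")

```text
time_s: 40.35
position: [0.5905, -0.0519, 0.0825]
eef_rot: [-3.141, 0.003, -3.033]
ft_force: [-3.4, -1.7, 25.8]
opening: 0.0533
grip_force: 46.3
```

Request:
servo_tool(commands="0 0 -2 0 0 0 255; 0 0 -2 0 0 0 0; 0 0 -2 0 0 0 0; 0 0 -2 0 0 0 0; 0 0 -2 0 0 0 0")

```text
time_s: 40.85
position: [0.5894, -0.0517, 0.0828]
eef_rot: [-3.142, -0.0, -3.032]
ft_force: [0.3, -0.8, 0.1]
opening: 0.0851
grip_force: 0.0
```

Request:
servo_tool(commands="0 0 -20 0 0 0 0; 0 0 -45 0 0 0 0; 0 0 -75 0 0 0 0; 0 0 -100 0 0 0 0; 0 0 -110 0 0 0 0")

```text
time_s: 41.35
position: [0.59, -0.0517, 0.195]
eef_rot: [-3.141, 0.003, -3.033]
ft_force: [0.2, 0.0, 0.2]
opening: 0.0856
grip_force: 0.0
```

Request:
servo_tool(commands="11 28 0 0 0 0 0; 25 60 0 0 0 0 0; 39 95 0 0 0 0 0; 53 128 0 0 0 0 0; 67 160 0 0 0 0 0")

```text
time_s: 41.85
position: [0.5043, 0.1012, 0.1924]
eef_rot: [-3.141, -0.001, -3.032]
ft_force: [0.7, 0.8, 0.3]
opening: 0.0856
grip_force: 0.0
```

Request:
servo_tool(commands="16 38 0 0 0 0 0; 32 76 0 0 0 0 0; 47 114 0 0 0 0 0; 60 144 0 0 0 0 0; 67 160 0 0 0 0 0")

```text
time_s: 42.35
position: [0.4195, 0.2542, 0.1924]
eef_rot: [3.141, -0.001, -3.03]
ft_force: [1.3, -0.5, 0.1]
opening: 0.0855
grip_force: 0.0
```

Request:
servo_tool(commands="0 0 0 0 0 0 0; 0 0 0 0 0 0 0; 0 0 0 0 0 0 0")

```text
time_s: 42.65
position: [0.4217, 0.2509, 0.1926]
eef_rot: [-3.141, -0.0, -3.034]
ft_force: [-0.5, -0.0, 0.4]
opening: 0.0853
grip_force: 0.0
```

Request:
servo_tool(commands="0 1 25 0 0 0 0; 0 1 55 0 0 0 0; 0 1 85 0 0 0 0; 0 1 104 0 0 0 0; 0 1 112 0 0 0 0")

```text
time_s: 43.15
position: [0.421, 0.2517, 0.0793]
eef_rot: [-3.14, -0.002, -3.034]
ft_force: [-0.4, 1.1, -0.1]
opening: 0.0848
grip_force: 0.0
```

Request:
servo_tool(commands="0 0 0 0 0 0 0; 0 0 0 0 0 0 255; 0 0 0 0 0 0 255; 0 0 0 0 0 0 255; 0 0 0 0 0 0 255")

```text
time_s: 43.65
position: [0.4218, 0.2528, 0.0818]
eef_rot: [3.141, 0.002, -3.033]
ft_force: [0.7, -1.9, 10.0]
opening: 0.0531
grip_force: 40.1
```

Request:
servo_tool(commands="0 0 0 0 0 0 255; 0 0 0 0 0 0 255; 0 0 0 0 0 0 255; 0 0 -5 0 0 0 255; 0 0 -10 0 0 0 255")

```text
time_s: 44.15
position: [0.4212, 0.2528, 0.0914]
eef_rot: [3.142, 0.0, -3.032]
ft_force: [-0.5, -0.8, -2.7]
opening: 0.0529
grip_force: 42.7
```

Request:
servo_tool(commands="0 0 -15 0 0 0 255; 0 0 -35 0 0 0 255; 0 0 -55 0 0 0 255; 0 0 -75 0 0 0 255; 0 0 -90 0 0 0 255")

```text
time_s: 44.65
position: [0.4212, 0.2528, 0.1824]
eef_rot: [3.141, 0.001, -3.032]
ft_force: [0.8, 0.2, -3.5]
opening: 0.0528
grip_force: 43.1
```

Request:
servo_tool(commands="-4 -16 0 0 0 0 255; -12 -43 0 0 0 0 255; -20 -72 0 0 0 0 255; -28 -101 0 0 0 0 255; -36 -129 0 0 0 0 255")

```text
time_s: 45.15
position: [0.4713, 0.1272, 0.1813]
eef_rot: [-3.141, 0.0, -3.032]
ft_force: [0.2, -0.5, -3.5]
opening: 0.0528
grip_force: 43.2
```

Request:
servo_tool(commands="-8 -29 0 0 0 0 255; -16 -58 0 0 0 0 255; -24 -87 0 0 0 0 255; -30 -112 0 0 0 0 255; -35 -129 0 0 0 0 255")

```text
time_s: 45.65
position: [0.5201, 0.002, 0.1812]
eef_rot: [-3.141, -0.0, -3.034]
ft_force: [-0.4, 0.3, -3.5]
opening: 0.053
grip_force: 43.2
```

Request:
servo_tool(commands="0 0 0 0 0 0 255; 0 0 10 0 0 0 255; 0 0 25 0 0 0 255; 0 0 40 0 0 0 255; 0 0 50 0 0 0 255")

```text
time_s: 46.15
position: [0.5192, 0.005, 0.1296]
eef_rot: [3.141, -0.001, -3.031]
ft_force: [-0.3, 0.0, -2.7]
opening: 0.0528
grip_force: 43.4
```

Request:
servo_tool(commands="0 0 0 0 0 0 255; 0 0 0 0 0 0 255")

```text
time_s: 46.35
position: [0.5199, 0.0045, 0.131]
eef_rot: [3.142, -0.0, -3.032]
ft_force: [-0.8, 0.7, -3.5]
opening: 0.0527
grip_force: 43.3
```

Request:
servo_tool(commands="0 -0.5 10 0 0 0 255; 0 -0.5 25 0 0 0 255; 0 -0.5 36 0 0 0 255; 0 -0.5 42 0 0 0 255; 0 -0.5 45 0 0 0 255")

```text
time_s: 46.85
position: [0.5198, 0.0036, 0.0853]
eef_rot: [-3.142, -0.001, -3.032]
ft_force: [-0.1, -0.3, -3.3]
opening: 0.0528
grip_force: 43.5
```

Request:
servo_tool(commands="0 0 1 0 0 0 255; 0 0 2 0 0 0 255; 0 0 3 0 0 0 255; 0 0 3.5 0 0 0 255; 0 0 3.5 0 0 0 255")

```text
time_s: 47.35
position: [0.5204, 0.0035, 0.0829]
eef_rot: [-3.141, 0.001, -3.033]
ft_force: [-0.3, -1.2, 6.2]
opening: 0.0531
grip_force: 44.2
```

Request:
servo_tool(commands="0 0 -1 0 0 0 255; 0 0 -1 0 0 0 0; 0 0 -1 0 0 0 0; 0 0 -1 0 0 0 0; 0 0 -1 0 0 0 0")

```text
time_s: 47.85
position: [0.5199, 0.0036, 0.0833]
eef_rot: [-3.141, 0.0, -3.032]
ft_force: [-0.4, -0.5, -0.4]
opening: 0.0853
grip_force: 0.0
```

Request:
servo_tool(commands="0 0 -20 0 0 0 0; 0 0 -45 0 0 0 0; 0 0 -75 0 0 0 0; 0 0 -100 0 0 0 0; 0 0 -110 0 0 0 0")

```text
time_s: 48.35
position: [0.5205, 0.0036, 0.1953]
eef_rot: [-3.141, 0.003, -3.033]
ft_force: [-0.3, 0.5, -0.5]
opening: 0.0853
grip_force: 0.0
```

Request:
servo_tool(commands="0 30 0 0 0 0 0; 0 65 0 0 0 0 0; 1 100 0 0 0 0 0; 1 134 0 0 0 0 0; 1 167 0 0 0 0 0")

```text
time_s: 48.85
position: [0.5002, 0.1708, 0.1928]
eef_rot: [-3.141, -0.001, -3.032]
ft_force: [2.0, -1.3, 0.4]
opening: 0.085
grip_force: 0.0
```

Request:
servo_tool(commands="0 40 0 0 0 0 0; 0 80 0 0 0 0 0; 1 120 0 0 0 0 0; 1 150 0 0 0 0 0; 2 167 0 0 0 0 0")

```text
time_s: 49.35
position: [0.4795, 0.3376, 0.1925]
eef_rot: [3.142, -0.001, -3.03]
ft_force: [0.5, -0.9, -0.7]
opening: 0.0856
grip_force: 0.0
```

Request:
servo_tool(commands="0 0 0 0 0 0 0; 0 0 0 0 0 0 0; 0 0 0 0 0 0 0")

```text
time_s: 49.65
position: [0.4812, 0.3337, 0.1932]
eef_rot: [-3.141, 0.0, -3.034]
ft_force: [0.2, -0.5, 0.2]
opening: 0.0855
grip_force: 0.0
```

Request:
servo_tool(commands="0 1.5 25 0 0 0 0; 0 1.5 55 0 0 0 0; 0 1.5 85 0 0 0 0; 0 1.5 104 0 0 0 0; 0 1.5 112 0 0 0 0")

```text
time_s: 50.15
position: [0.4803, 0.3352, 0.0798]
eef_rot: [-3.14, -0.002, -3.034]
ft_force: [0.8, -0.0, -0.6]
opening: 0.0851
grip_force: 0.0
```

Request:
servo_tool(commands="0 0 0 0 0 0 0; 0 0 0 0 0 0 255; 0 0 0 0 0 0 255; 0 0 0 0 0 0 255; 0 0 0 0 0 0 255")

```text
time_s: 50.65
position: [0.481, 0.3367, 0.0825]
eef_rot: [3.141, 0.002, -3.033]
ft_force: [-0.2, -2.5, 8.1]
opening: 0.0532
grip_force: 40.4
```

Request:
servo_tool(commands="0 0 0 0 0 0 255; 0 0 0 0 0 0 255; 0 0 0 0 0 0 255; 0 0 -5 0 0 0 255; 0 0 -10 0 0 0 255")

```text
time_s: 51.15
position: [0.4804, 0.3367, 0.0918]
eef_rot: [-3.142, -0.0, -3.032]
ft_force: [-0.2, -0.4, -3.4]
opening: 0.0529
grip_force: 42.9
```

Request:
servo_tool(commands="0 0 -15 0 0 0 255; 0 0 -35 0 0 0 255; 0 0 -55 0 0 0 255; 0 0 -75 0 0 0 255; 0 0 -90 0 0 0 255")

```text
time_s: 51.65
position: [0.4804, 0.3369, 0.1829]
eef_rot: [3.141, 0.001, -3.032]
ft_force: [0.2, -0.3, -4.4]
opening: 0.0527
grip_force: 43.3
```

Request:
servo_tool(commands="-4 -16 0 0 0 0 255; -10 -43 0 0 0 0 255; -17 -74 0 0 0 0 255; -24 -105 0 0 0 0 255; -32 -135 0 0 0 0 255")

```text
time_s: 52.15
position: [0.5271, 0.204, 0.1813]
eef_rot: [-3.141, -0.0, -3.033]
ft_force: [0.2, 0.3, -4.5]
opening: 0.0528
grip_force: 43.4
```

Request:
servo_tool(commands="-7 -30 0 0 0 0 255; -14 -60 0 0 0 0 255; -21 -90 0 0 0 0 255; -27 -116 0 0 0 0 255; -32 -136 0 0 0 0 255")

```text
time_s: 52.65
position: [0.5737, 0.0717, 0.1812]
eef_rot: [-3.141, -0.001, -3.034]
ft_force: [-0.1, -0.1, -4.3]
opening: 0.0531
grip_force: 43.4
```

Request:
servo_tool(commands="0 0 0 0 0 0 255; 0 0 10 0 0 0 255; 0 0 25 0 0 0 255; 0 0 40 0 0 0 255; 0 0 50 0 0 0 255")

```text
time_s: 53.15
position: [0.5727, 0.075, 0.1298]
eef_rot: [3.141, -0.002, -3.031]
ft_force: [0.5, -0.4, -3.2]
opening: 0.0528
grip_force: 43.6
```

Request:
servo_tool(commands="0 0 0 0 0 0 255; 0 0 0 0 0 0 255")

```text
time_s: 53.35
position: [0.5735, 0.0747, 0.1315]
eef_rot: [3.142, 0.0, -3.032]
ft_force: [-0.0, 0.9, -3.6]
opening: 0.0529
grip_force: 43.6
```

Request:
servo_tool(commands="0 -0.5 10 0 0 0 255; 0 -0.5 25 0 0 0 255; 0 -0.5 36 0 0 0 255; 0 -0.5 42 0 0 0 255; 0 -0.5 45 0 0 0 255")

```text
time_s: 53.85
position: [0.5735, 0.0739, 0.0858]
eef_rot: [-3.141, -0.0, -3.032]
ft_force: [0.2, -0.1, -4.3]
opening: 0.0533
grip_force: 43.7
```

Request:
servo_tool(commands="0 0 1 0 0 0 255; 0 0 2 0 0 0 255; 0 0 3 0 0 0 255; 0 0 3.5 0 0 0 255; 0 0 3.5 0 0 0 255")

```text
time_s: 54.35
position: [0.5741, 0.0738, 0.0835]
eef_rot: [-3.141, 0.001, -3.033]
ft_force: [0.0, -1.1, 5.6]
opening: 0.0529
grip_force: 44.6
```

Request:
servo_tool(commands="0 0 -0.5 0 0 0 255; 0 0 -0.5 0 0 0 0; 0 0 -0.5 0 0 0 0; 0 0 -0.5 0 0 0 0; 0 0 -0.5 0 0 0 0")

```text
time_s: 54.85
position: [0.5736, 0.0739, 0.0833]
eef_rot: [-3.142, 0.0, -3.032]
ft_force: [0.5, -0.2, 0.2]
opening: 0.0854
grip_force: 0.0
```

Request:
servo_tool(commands="0 0 -20 0 0 0 0; 0 0 -45 0 0 0 0; 0 0 -75 0 0 0 0; 0 0 -100 0 0 0 0; 0 0 -130 0 0 0 0")

```text
time_s: 55.35
position: [0.5733, 0.0738, 0.2142]
eef_rot: [-3.142, -0.001, -3.032]
ft_force: [-0.1, 0.3, 0.6]
opening: 0.0854
grip_force: 0.0
```

Request:
servo_tool(commands="0 30 0 0 0 0 0; 0 65 0 0 0 0 0; 0 100 0 0 0 0 0; 0 130 0 0 0 0 0; 0 150 0 0 0 0 0")

```text
time_s: 55.85
position: [0.5566, 0.2254, 0.2133]
eef_rot: [3.141, -0.0, -3.031]
ft_force: [-0.0, -0.4, 0.7]
opening: 0.0852
grip_force: 0.0
```

Request:
servo_tool(commands="0 0 0 0 0 0 0; 0 0 0 0 0 0 0; 0 0 0 0 0 0 0")

```text
time_s: 56.15
position: [0.5575, 0.2219, 0.2133]
eef_rot: [-3.141, -0.0, -3.033]
ft_force: [-0.9, -0.4, -0.5]
opening: 0.0854
grip_force: 0.0
```

```bash
python3 - <<'E'
from bench import r
from h import *
for n in("scene","side"):
    f=r.snapshot(n);W=world(f);z=W[...,2];print(n)
    cv2.imwrite(f'pics/{n}9.png',f['img'][:,:,::-1])
    for c,lo,hi in(("red",172,5),("yellow",22,34),("blue",105,128)):
        P=W[hue(f,lo,hi)&(abs(W[...,0]-.55)<.15)&(abs(W[...,1])<.15)&(z>.135)&(z<.16)]
        if len(P): print(c,len(P),rect(P),np.median(P[:,2]).round(4))
    near=(abs(W[...,0]-.4965)<.05)&(abs(W[...,1]+.288)<.05)
    m=hue(f,50,80,80)&near&(z>.083)
    if m.sum()>5:print('wing',m.sum(),rect(W[m]),np.median(W[m][:,2]))
E
```

```text
scene
red 322 (array([522. ,   1.3]), array([56.2, 53.2]), 11.4) 0.147
yellow 348 (array([590., -54.]), array([57.6, 51.5]), 13.7) 0.1467
blue 352 (array([575.1,  72.3]), array([57.6, 51.2]), 11.3) 0.1469
wing 73 (array([ 497.3, -289.4]), array([14.7, 39.6]), 17.7) 0.09068506701610764
side
red 528 (array([519.4,   3.1]), array([52.4, 53.5]), 9.1) 0.1463
yellow 153 (array([570.5, -54.2]), array([19.1, 51.9]), 6.0) 0.146
blue 306 (array([560.2,  71.8]), array([28.3, 52. ]), 9.0) 0.1464
wing 58 (array([ 496.5, -286.6]), array([11.9, 42.1]), 17.8) 0.0905157585916345
```

View pics/scene9.png

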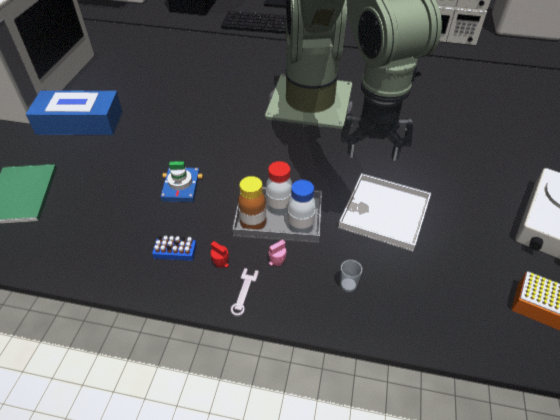

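The final scene view shows the yellow, red and blue bottles upright on their caddy places, at (252,205), (279,188) and (302,207). The cartridge is locked in the base at (178,178), and the beaker and rack haven't moved.

```bash
python3 -c "
from bench import r
print(r.close_job())"
```

```text
the job is handed in; nothing more can be done
None
```

The job is handed in at about 56 s: the cartridge is locked at its stop in the blue base, and all three bottles stand upright on their starting places in the caddy to within about 3 mm. The beaker and vial rack were not touched.

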